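Load the portion pans into the transport rack

TASK

Get the portion pans ready for delivery: slide the rack's transport lock fully open, then push every lidded pan on the worktop through the front of the rack, one to a lane, lifting the hanging catch with the pan's own edge until the catch drops behind it. When all pans are caught, slide the lock fully shut again, let go, and leave the bowl, bottle and plate stack where they are.

Things in the scene. Friction and masses are not known exactly. Their poses are not given: they have to be found in the camera images.
- rack: fixed aluminium transport rack 180 deep, 404 wide, 100 mm high. Origin on the worktop under its middle; x from open front (robot side) to back, y left, z up; yaw within 0.08. Lanes along x centred at y +147, +49, -49, -147 mm, 86 mm wide between 12 mm dividers 84 mm high with rounded fronts at x -76. Lane floor 20 mm up, front edge x -85, back stop face x +84 (a pan against it has its centre at x +34)
- lane0 (a point): middle of the leftmost lane's floor where a pan's centre comes when against the back stop: rack x +34, y +147, z 20 mm. From rack x -18 mm to the back, lips on the dividers overhang the lane 8 mm each side, 79 mm above the worktop (5 mm over a pan on the lane floor), so pans enter only from the front; one pan per lane
- lane1 (a point): middle of the second from left lane's floor where a pan's centre comes when against the back stop: rack x +34, y +49, z 20 mm. From rack x -18 mm to the back, lips on the dividers overhang the lane 8 mm each side, 79 mm above the worktop (5 mm over a pan on the lane floor), so pans enter only from the front; one pan per lane
- lane2 (a point): middle of the third from left lane's floor where a pan's centre comes when against the back stop: rack x +34, y -49, z 20 mm. From rack x -18 mm to the back, lips on the dividers overhang the lane 8 mm each side, 79 mm above the worktop (5 mm over a pan on the lane floor), so pans enter only from the front; one pan per lane
- lane3 (a point): middle of the rightmost lane's floor where a pan's centre comes when against the back stop: rack x +34, y -147, z 20 mm. From rack x -18 mm to the back, lips on the dividers overhang the lane 8 mm each side, 79 mm above the worktop (5 mm over a pan on the lane floor), so pans enter only from the front; one pan per lane
- lock (a joint): m, transport lock: steel bar along y before the lanes (rack x -100 to -88, top 17 mm up), 4 tabs 10 mm wide, 45 mm high. 0 = shut, end stop, a tab blocking the middle of each lane mouth; 0.049 = open, end stop, tabs in front of dividers, pans pass over the bar between them. Grows towards rack +y. Drags about 2.5 N, stays where left, starts at or near shut
- lock_grip (a point): point on the lock's upright black grip at the bar's left end, 65 mm above the worktop, 20 mm below the grip's top; grip 14 mm thick along rack y (pinch or push here), 30 mm along rack x. Moves with the lock; when shut it is at rack x -103, y +256 mm
- catch0 (a joint): angle (rad) of the leftmost lane's catch: 0 hanging, grows as the nose lifts (max 1.0). Steel arm, 40 g, no spring, over the strip 27 to 43 mm left of the lane's centre line, pivot at rack x -72, z 92 mm, sloping 42 deg down into the lane; nose inner face at x -35, lower edge 58 mm up. A pan's lid edge lifts it to about 0.5; it drops once the pan's centre passes about x +26 mm
- catch1 (a joint): angle (rad) of the second from left lane's catch: 0 hanging, grows as the nose lifts (max 1.0). Steel arm, 40 g, no spring, over the strip 27 to 43 mm left of the lane's centre line, pivot at rack x -72, z 92 mm, sloping 42 deg down into the lane; nose inner face at x -35, lower edge 58 mm up. A pan's lid edge lifts it to about 0.5; it drops once the pan's centre passes about x +26 mm
- catch2 (a joint): angle (rad) of the third from left lane's catch: 0 hanging, grows as the nose lifts (max 1.0). Steel arm, 40 g, no spring, over the strip 27 to 43 mm left of the lane's centre line, pivot at rack x -72, z 92 mm, sloping 42 deg down into the lane; nose inner face at x -35, lower edge 58 mm up. A pan's lid edge lifts it to about 0.5; it drops once the pan's centre passes about x +26 mm
- catch3 (a joint): angle (rad) of the rightmost lane's catch: 0 hanging, grows as the nose lifts (max 1.0). Steel arm, 40 g, no spring, over the strip 27 to 43 mm left of the lane's centre line, pivot at rack x -72, z 92 mm, sloping 42 deg down into the lane; nose inner face at x -35, lower edge 58 mm up. A pan's lid edge lifts it to about 0.5; it drops once the pan's centre passes about x +26 mm
- pan0_c (a point): lidded steel portion pan 100 (x) x 80 (y) mm, lid top 54 mm above its underside, about 0.45 kg. Mid-lid black handle block, 14 mm along x (grip across this), 40 mm along y, rising 36 mm above the lid. Point: pan centre, 45 mm above underside. Starts on the worktop right of the rack. All alike, same end for end, any lane will do; three or four are present
- pan1_c (a point): lidded steel portion pan 100 (x) x 80 (y) mm, lid top 54 mm above its underside, about 0.45 kg. Mid-lid black handle block, 14 mm along x (grip across this), 40 mm along y, rising 36 mm above the lid. Point: pan centre, 45 mm above underside. Starts on the worktop right of the rack. All alike, same end for end, any lane will do; three or four are present
- pan2_c (a point): lidded steel portion pan 100 (x) x 80 (y) mm, lid top 54 mm above its underside, about 0.45 kg. Mid-lid black handle block, 14 mm along x (grip across this), 40 mm along y, rising 36 mm above the lid. Point: pan centre, 45 mm above underside. Starts on the worktop right of the rack. All alike, same end for end, any lane will do; three or four are present
- pan3_c (a point): lidded steel portion pan 100 (x) x 80 (y) mm, lid top 54 mm above its underside, about 0.45 kg. Mid-lid black handle block, 14 mm along x (grip across this), 40 mm along y, rising 36 mm above the lid. Point: pan centre, 45 mm above underside. Starts on the worktop right of the rack. All alike, same end for end, any lane will do; three or four are present
- bowl_c (a point): sage-green bowl, 110 mm across, 60 mm high, near the robot on the left; bystander, leave alone. Its centre
- oil_c (a point): green glass oil bottle, 60 mm across, 170 mm high, beyond the rack on the right; bystander, leave alone. Its centre
- plates_c (a point): stack of fibre plates, 184 mm across, about 40 mm high, to the left of the rack; bystander, leave alone. Its centre
Not all that is in view belongs to the job. Leave any blue or pink look-alike of the part that bears pan3_c alone.

How it is judged:
By the outcome, as a careful person would: the job done as asked, in the order asked, and still so for the second after the job is handed in, with the robot touching nothing.
Of pan0, pan1, pan2, pan3 only 3 to 4 are there at a start; the rules pass over those that are not, and their reading is None.
At some moment in a run one of pan0, pan1, pan2, pan3 may be knocked a few centimetres aside while the robot is not near it.
Once in a run the grip may slacken for a moment while it holds something.
It also fails if it takes over 208 s, if anything falls off the work surface, if the arm or the gripper's body presses on something with over 40 N, if the wrist force passes 120 N, or if a joint passes its speed limit or range.

ROBOT

A 6-joint arm with a two-finger parallel gripper is mounted at the origin on the work surface. World frame = base frame: x ahead of the robot, y to its left, z up, the work surface at z = 0. Lengths are in m, angles in rad, forces in N, time in s.
With the tool pointing down it reaches from about 0.4 to 0.925 m from the base axis. Payload 3.4 kg.
Tool frame: the origin (TCP) lies midway between the tips of the shut fingers; the grasp point (between the pads) lies 19 mm behind it; z points along the fingers, x is the direction in which the jaws open and shut, and the axes are right-handed (so a half turn about z gives the same grasp; the last joint's range is limited). The gripper opens to 85 mm and grips with 20 to 120 N. Pads are 22 mm wide; open, the fingers measure 114 mm over their backs; the gripper's body (76 mm by 85 mm) begins 54 mm behind the grasp point. The pads swing forward as they close: fully open they stand 13 mm farther back than shut.
Start: joints at [1.052, 0.307, 1.506, -0, 1.328, -0.073], TCP at [0.248, 0.519, 0.231] pointing down, gripper open.
Joint ranges: [-3.12, 3.12], [-1.05, 2.28], [0.14, 2.33], [-1.42, 4.57], [0.1, 2.73], [-2.68, 2.68]. Speed limits (rad/s): [2.57, 2.57, 3.14, 3.14, 3.14, 3.14].

INTERFACE

Orientations are given as a rotation vector (axis times angle).
In Python, from workcell import manip gives the robot as it stands.
- The arm moves only by the tool step_arm, never from a script. Its argument "deltas" is a list that holds one entry, the list of rows, each a list of 7 numbers: the turn, a rotation vector about the tool's x, y, z in degrees, then the shift along the tool's x, y, z in cm, then the closure in counts, from 0 (fully open) to 255 (shut). A call has 1 to 20 rows; each row shifts and turns the commanded pose from where the row before left it, along the tool's axes as they then stand; what a row does not reach is not made up. A row lasts 1/12 s, in which the tool goes at most 41.7 mm and 7.16 degrees, less where a joint would pass 70% of its speed; a pose out of reach is approached as far as the arm can. A call is refused whole if a number of a shift passes 4.17 or a number of a turn 7.16, either way. A call with a gripper value outside its range is refused whole. The fingers move at their own pace and stop on an object; "newtons" is the grip in N (left out, the last holds). Time passes only in rows, so rows that do not move let the fingers close. It gives the time, the measured TCP pose, the force and the opening at its end, in the units of the state.
- manip.get_state(): the state, without advancing time (a new reading comes with each control period).
- manip.camera(name): name is "side" or "top"; returns a dict with "frame" (480x640x3 uint8, red, green, blue), "depth" (480x640 float32, m along the optical axis (not along the pixel's ray), 0 where there is no reading), "K" (3x3 intrinsics, pixels), "rvec" (rotation vector, rad) and "tvec" (3), from world to camera coordinates, as OpenCV has them. Camera axes: x right, y down, z forward; pixel columns grow to the right and rows downward; lengths in m; the calibration is good to about 2 mm. A picture is of the moment at which its call begins.
- manip.finish_job(): hands the job in, once; it reports no verdict.
Trained networks look in the newest picture that a camera, given by its name, has taken for a name from the list of things; names that differ only in an ending like _2 or _b are one class to them, and where a whole thing is asked for, a point or a joint stands for the part that bears it (a point fixed in the world has none). Each returns a list of dicts, best first, with "confidence" (0 to 1); they miss things now and then, are a little off and sometimes report something else, mostly with a low value. They report only what shows in the picture. A call takes as long as a camera call. They do not tell look-alikes from the thing itself.
- manip.recognise(camera, name): "at" ([column, row] as shares, 0 to 1, of the picture: columns of its width, rows of its height, amid what is visible of it).
The state is a dict: "clock": time; "joint_positions": joint angles; "qvel": joint speeds; "effort": joint torques, N m; "tcp_pos": TCP position; "ee_rot": TCP orientation; "force": force on the tool from outside, world axes, zero at the start; "ft_torque": the same for the moment, N m; "finger_gap": opening from 0.0 (shut) to 1.0 (fully open).
Only numpy, scipy, OpenCV 4.12 (cv2) and the standard library are available. Lean on these libraries where they do the work, as an engineer would, in place of code of your own. Each camera call takes 0.05 s, during which the arm holds its last target. There are 200 camera calls.

## Working session

There is one attempt and no reset: what is moved stays moved. The work goes in short steps, Python scripts to look and compute and a tool call to move; the robot and the scene stay as the last step left them, time stands still between calls to the robot, and variables do not carry over. Pictures are saved under pics/ and viewed, about 12 in all and at most 16, crops included, and the job is handed in when it is done.

Besides the shell and the picture viewer there is one more tool, called after "Call:" as name(argument=value, ...), one argument or row to a line, values as JSON. step_arm: Moves the arm, as the interface text tells. Its arguments: {"type":"object","properties":{"deltas":{"type":"array"},"newtons":{"type":"number"}},"required":["deltas"]}

```bash
mkdir -p pics; cat > h.py <<'E'
import numpy as np, cv2
from workcell import manip
from scipy.spatial.transform import Rotation as R
def cam(n):
    c=manip.camera(n); c['R']=R.from_rotvec(np.ravel(c['rvec'])).as_matrix(); c['t']=np.ravel(c['tvec']); return c
def world(c,u,v,d):
    K=c['K']; p=np.stack([(u-K[0,2])/K[0,0]*d,(v-K[1,2])/K[1,1]*d,d],-1); return (p-c['t'])@c['R']
def cloud(c):
    v,u=np.mgrid[0:480,0:640]; return world(c,u,v,c['depth'])
def plane(c,u,v,z):
    a=world(c,np.float64(u),np.float64(v),np.float64(1)); o=-c['R'].T@c['t']; return o+(a-o)*(z-o[2])/(a[2]-o[2])
def proj(c,p):
    q=c['R']@np.asarray(p)+c['t']; q=c['K']@q; return q[:2]/q[2]
def save(c,f,box=None,s=1):
    i=c['frame'][:,:,::-1]
    if box: i=i[box[1]:box[3],box[0]:box[2]]
    cv2.imwrite(f,cv2.resize(i,None,fx=s,fy=s,interpolation=cv2.INTER_CUBIC))
E
python3 - <<'E'
from h import *
np.set_printoptions(precision=3,suppress=True)
s=manip.get_state(); print(s)
for n in('top','side'):
    c=cam(n); save(c,f'pics/{n}0.png'); P=cloud(c); print(n,c['K'].ravel(),-c['R'].T@c['t'])
    for t in ['rack','lane0','lane1','lane2','lane3','lock_grip','catch0','pan0_c','pan3_c','bowl_c','oil_c','plates_c']:
        for r in manip.recognise(n,t)[:5]:
            u,v=r['at'][0]*640,r['at'][1]*480; print(t,round(r['confidence'],2),round(u),round(v),P[min(int(v),479),min(int(u),639)])
E
```

```text
{'clock': 0.0, 'joint_positions': array([ 1.051,  0.308,  1.508,  0.   ,  1.328, -0.073]), 'qvel': array([ 0.001,  0.   , -0.001,  0.   ,  0.   , -0.001]), 'effort': array([ -0.   , -45.756, -25.192,  -0.   ,   0.014,  -0.   ]), 'tcp_pos': array([0.248, 0.518, 0.23 ]), 'ee_rot': array([ 2.657,  1.675, -0.003]), 'force': array([ 0.632, -0.047, -0.587]), 'ft_torque': array([ 0.03 ,  0.001, -0.033]), 'finger_gap': 0.996497633633086}
top [489.704   0.    316.358   0.    489.704 243.101   0.      0.      1.   ] [0.451 0.017 1.301]
rack 0.83 295 214 [0.616 0.067 0.083]
lane0 0.92 299 217 [0.608 0.059 0.084]
lane1 0.92 299 217 [0.608 0.059 0.084]
lane2 0.92 299 217 [0.608 0.059 0.084]
lane3 0.92 299 217 [0.608 0.059 0.084]
lock_grip 0.83 277 254 [0.517 0.119 0.02 ]
catch0 0.43 306 235 [0.56  0.043 0.084]
catch0 0.42 346 232 [ 0.565 -0.06   0.08 ]
pan0_c 0.98 401 283 [ 0.437 -0.189  0.089]
pan0_c 0.35 295 216 [0.61  0.069 0.084]
pan3_c 0.81 448 154 [ 0.766 -0.329  0.053]
pan3_c 0.8 481 213 [ 0.611 -0.41   0.053]
bowl_c 0.74 182 329 [0.329 0.373 0.002]
bowl_c 0.19 267 252 [0.523 0.148 0.016]

[... 304 characters left out ...]

rack 0.32 390 320 [ 0.604 -0.277  0.054]
lane0 0.92 335 238 [0.616 0.048 0.024]
lane1 0.92 335 238 [0.616 0.048 0.024]
lane2 0.92 335 238 [0.616 0.048 0.024]
lane3 0.92 335 238 [0.616 0.048 0.024]
catch0 0.66 332 259 [ 0.549 -0.068  0.091]
catch0 0.56 305 204 [0.571 0.155 0.084]
catch0 0.45 292 191 [0.557 0.23  0.079]
pan0_c 0.63 315 326 [ 0.431 -0.217  0.06 ]
pan3_c 0.91 393 322 [ 0.607 -0.287  0.057]
pan3_c 0.91 457 318 [ 0.752 -0.342  0.055]
pan3_c 0.59 422 374 [ 0.597 -0.426  0.052]
pan3_c 0.55 295 228 [0.529 0.149 0.01 ]
bowl_c 0.89 206 194 [0.33  0.397 0.019]
oil_c 0.79 427 273 [ 0.734 -0.226  0.112]
plates_c 0.7 307 162 [0.686 0.403 0.022]
plates_c 0.65 311 325 [ 0.425 -0.208  0.059]
```

View pics/top0.png

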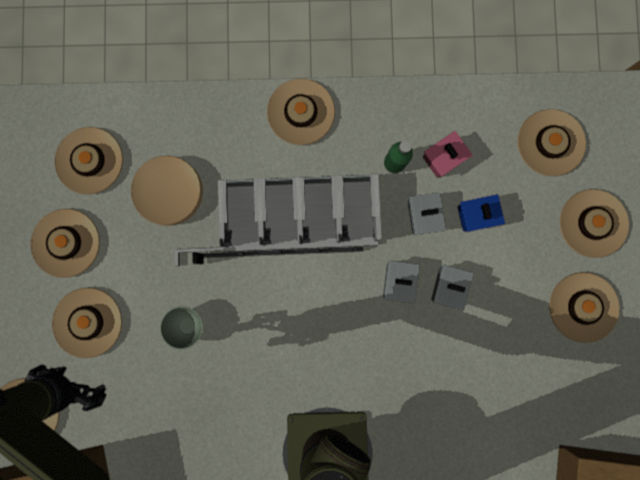

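View pics/side0.png

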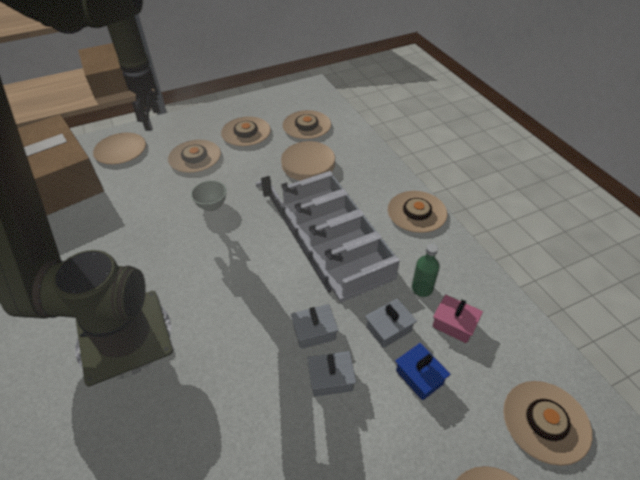

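Three plain steel pans show: top-view pixels (402,282), (453,286) and (428,213). The blue one at (482,213) and the pink one at (447,154) are look-alikes. The lock grip is near (188,258). The next script measures the rack, the grip and the pans in both views.

```bash
cat > meas.py <<'E'
from h import *
from scipy.optimize import minimize
np.set_printoptions(precision=4,suppress=True)
def pts(n):
    c=cam(n); P=cloud(c).reshape(-1,3); C=c['frame'].reshape(-1,3).astype(int); ok=c['depth'].ravel()>0; return c,P[ok],C[ok]
def pans(P,C,box=(0.3,-0.5,0.85,-0.13)):
    grey=(np.ptp(C,axis=1)<30)
    m=(P[:,2]>.045)&(P[:,2]<.062)&grey&(P[:,0]>box[0])&(P[:,0]<box[2])&(P[:,1]>box[1])&(P[:,1]<box[3])
    g=np.zeros((600,600),np.uint8); ij=((P[m,:2]-[box[0],box[1]])*500).astype(int); g[ij[:,0].clip(0,599),ij[:,1].clip(0,599)]=255
    g=cv2.morphologyEx(g,cv2.MORPH_CLOSE,np.ones((5,5)))
    k,l,st,ce=cv2.connectedComponentsWithStats(g)
    for i in range(1,k):
        if st[i,4]<700: continue
        lab=l[ij[:,0].clip(0,599),ij[:,1].clip(0,599)]; Q=P[m][lab==i]
        (cx,cy),(w,h),a=cv2.minAreaRect((Q[:,:2]*1000).astype(np.float32))
        H=P[(P[:,2]>.07)&(P[:,2]<.1)&(np.hypot(P[:,0]-cx/1e3,P[:,1]-cy/1e3)<.045)]
        T=H[H[:,2]>.084]
        print('pan rect',round(cx,1),round(cy,1),'size',round(w),round(h),'ang',round(a,1),'zmed',np.median(Q[:,2]),'handle top',T.mean(0) if len(T) else None,len(T))
E
cat > m1.py <<'E'
from meas import *
def model(p,q):
    c,s=np.cos(p[2]),np.sin(p[2]); d=q-p[:2]; return np.stack([c*d[:,0]+s*d[:,1],-s*d[:,0]+c*d[:,1]],-1)
for n in('top','side'):
    c,P,C=pts(n); print(n); pans(P,C)
    r=(P[:,0]>.45)&(P[:,0]<.75)&(P[:,1]>-.17)&(P[:,1]<.3)
    t=P[r&(P[:,2]>.078)&(P[:,2]<.105)]
    print('rack rect',cv2.minAreaRect((t[:,:2]*1000).astype(np.float32)),len(t),np.percentile(t[:,2],[5,50,95]))
    g=P[(P[:,0]>.46)&(P[:,0]<.56)&(P[:,1]>.25)&(P[:,1]<.4)&(P[:,2]>.06)&(P[:,2]<.1)]
    print('grip',len(g),g.mean(0) if len(g) else '',g.min(0) if len(g) else '',g.max(0) if len(g) else '')
    # hmap
    hm=np.zeros((300,520),np.float32); m=(P[:,2]>.005)&(P[:,2]<.12)
    ij=np.stack([(.75-P[m,0])*1000,(.34-P[m,1])*1000],-1).astype(int); k=(ij>=0).all(1)&(ij[:,0]<300)&(ij[:,1]<520)
    np.maximum.at(hm,(ij[k,0],ij[k,1]),P[m,2][k])
    cv2.imwrite(f'pics/hm_{n}.png',cv2.applyColorMap(cv2.resize(cv2.dilate(hm,np.ones((3,3)))/.12*255,None,fx=1.4,fy=1.4).astype(np.uint8),cv2.COLORMAP_JET))
a=cv2.imread('pics/hm_top.png');b=cv2.imread('pics/hm_side.png'); cv2.imwrite('pics/hm.png',cv2.resize(np.vstack([a,b]),(600,600*840//728)[::1] if 0 else (520,600)))
E
python3 m1.py
```

```text
top
pan rect 419.5 -329.2 size 82 100 ang 73.0 zmed 0.053948304492273225 handle top [ 0.4192 -0.329   0.0896] 90
pan rect 436.9 -198.8 size 80 100 ang 80.7 zmed 0.05363612906638918 handle top [ 0.4368 -0.198   0.0894] 89
pan rect 610.5 -271.1 size 100 81 ang 6.2 zmed 0.054037260204674066 handle top [ 0.6099 -0.2702  0.0895] 88
rack rect ((622.8222045898438, 56.84986877441406), (168.34645080566406, 404.86029052734375), 0.9880304336547852) 3222 [0.0795 0.0839 0.0947]
grip 107 [0.5146 0.3082 0.0807] [0.4942 0.2502 0.0606] [0.5597 0.3264 0.0993]
side
pan rect 419.5 -331.1 size 83 100 ang 72.6 zmed 0.05351544653648398 handle top [ 0.4185 -0.3331  0.0892] 106
pan rect 436.8 -200.8 size 84 100 ang 80.7 zmed 0.053113257597081284 handle top [ 0.4361 -0.2027  0.0885] 88
pan rect 609.6 -272.8 size 101 82 ang 7.4 zmed 0.05319955355996097 handle top [ 0.6095 -0.2743  0.0884] 85
rack rect ((622.4901123046875, 56.46568298339844), (170.57147216796875, 410.12139892578125), 0.9221459627151489) 2140 [0.0791 0.0829 0.0945]
grip 80 [0.5103 0.3086 0.0768] [0.4938 0.2503 0.0608] [0.5578 0.3313 0.0992]
```

View pics/hm.png

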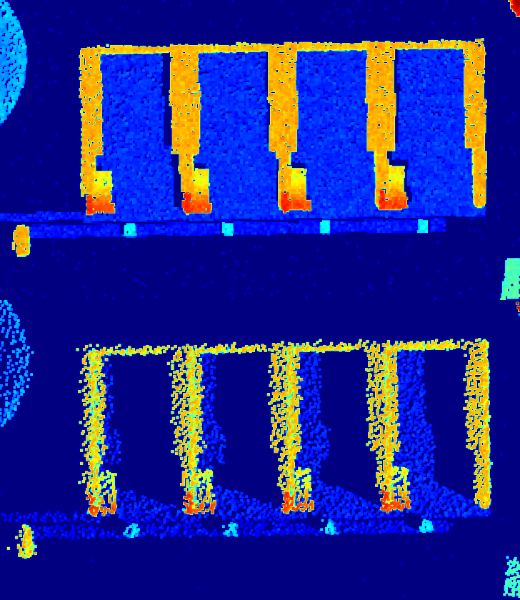

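```bash
cat > m2.py <<'E'
from meas import *
from scipy.optimize import minimize
def loc(p,q):
    c,s=np.cos(p[2]),np.sin(p[2]); d=q-p[:2]; return np.stack([c*d[:,0]+s*d[:,1],-s*d[:,0]+c*d[:,1]],-1)
boxes=[(84,90,-202,202)]+[(-76,84,98*k-6,98*k+6) for k in(-2,-1,0,1,2)]+[(-18,84,98*k-(14 if k>-2 else 6),98*k+(14 if k<2 else 6)) for k in(-2,-1,0,1,2)]
# pixel grid of model cells for coverage
cells=np.concatenate([np.stack(np.meshgrid(np.arange(a+1,b,2),np.arange(c+1,d,2)),-1).reshape(-1,2) for a,b,c,d in boxes])
from scipy.spatial import cKDTree
for n in('top','side'):
    c,P,C=pts(n)
    m=(P[:,0]>.5)&(P[:,0]<.75)&(P[:,1]>-.18)&(P[:,1]<.29)&(P[:,2]>.074)&(P[:,2]<.089)
    Q=P[m,:2]*1000
    def cost(p):
        L=loc(p*[1,1,.001],Q); d=np.min([np.hypot(np.maximum(np.maximum(a-L[:,0],L[:,0]-b),0),np.maximum(np.maximum(e-L[:,1],L[:,1]-f),0)) for a,b,e,f in boxes],axis=0)
        k=cKDTree(L).query(cells)[0] if n=='top' else np.zeros(1)
        return np.minimum(d,8).mean()+ .5*np.minimum(np.maximum(k-1.5,0),8).mean()
    r=minimize(cost,[615.8,56.7,17],method='Nelder-Mead',options=dict(initial_simplex=[[615.8,56.7,17],[619,56.7,17],[615.8,60,17],[615.8,56.7,30]]))
    print(n,r.x,r.fun); p=r.x*[1,1,.001]
    L=P.copy()*1000; L[:,:2]=loc(p,P[:,:2]*1000)
    t=L[(abs(L[:,0]+94)<14)&(L[:,2]>25)&(L[:,2]<60)&(abs(L[:,1])<230)]
    for y in(147,49,-49,-147):
        k=t[abs(t[:,1]-y)<35]; print('tab',y,len(k),k.mean(0) if len(k) else '')
    g=L[(abs(L[:,0]+103)<30)&(abs(L[:,1]-258)<25)&(L[:,2]>30)]; print('grip',len(g),np.percentile(g,[3,50,97],axis=0)); g=g[g[:,2]>78]; print(len(g),g.mean(0))
E
python3 m2.py
```

```text
top [616.0765  55.9875  19.2814] 0.4992673800179063
tab 147 23 [-92.9334 155.1841  43.3162]
tab 49 24 [-93.5002  57.0018  41.183 ]
tab -49 21 [-93.3938 -39.3648  43.0272]
tab -147 21 [ -94.2434 -136.2808   42.6062]
grip 124 [[-116.4376  257.4817   31.9443]
 [-102.2758  260.0584   79.6598]
 [ -88.8845  271.714    87.8308]]
66 [-101.4771  264.6768   83.6573]
side [615.3145  53.61    21.8842] 0.5305978149929336
tab 147 30 [-93.0155 154.7688  36.246 ]
tab 49 28 [-93.9683  56.3664  37.6859]
tab -49 32 [-94.0256 -41.8528  36.5211]
tab -147 33 [ -95.3988 -138.7034   37.8267]
grip 147 [[-115.2036  255.341    32.5605]
 [-102.4109  260.7969   61.9622]
 [ -87.5054  269.8934   84.6328]]
36 [-102.3433  264.1427   81.9194]
```

```bash
cat > plan.py <<'E'
from h import *
RK=(615.7,54.9,0.0203)
def rw(x,y):  # rack mm -> world m
    c,s=np.cos(RK[2]),np.sin(RK[2]); return np.array([RK[0]+c*x-s*y,RK[1]+s*x+c*y])/1000
def st():
    s=manip.get_state(); r=R.from_rotvec(s['ee_rot']).as_matrix()
    print('t',round(s['clock'],2),'tcp',np.round(s['tcp_pos'],4),'yawx',round(np.degrees(np.arctan2(r[1,0],r[0,0])),2),'tilt',np.round(r[:2,2],4),'F',np.round(s['force'],1),'gap',round(s['finger_gap'],3),'q6',round(s['joint_positions'][5],2)); return s,r
def plan(xyz,yaw):  # yaw: tool x direction deg (mod 180)
    s,r=st(); y0=np.degrees(np.arctan2(r[1,0],r[0,0])); d=(yaw-y0+90)%180-90
    rt=r@R.from_euler('z',-d,degrees=True).as_matrix()  # tool z down: world +d = tool -d
    print('turn tool z deg',round(-d,2),'q1',round(s['joint_positions'][0],2),'shift cm after turn',np.round(rt.T@(np.asarray(xyz)-s['tcp_pos'])*100,2),'alt turn',round(-d+180*np.sign(d),1))
def local():
    s=manip.get_state(); c,sn=np.cos(RK[2]),np.sin(RK[2]); d=s['tcp_pos'][:2]*1000-RK[:2]; print('rack-frame tcp',np.round([c*d[0]+sn*d[1],-sn*d[0]+c*d[1]],1))
E
python3 -c "
from plan import *
g=rw(-102.5,265);print(g);plan([*g,.13],90+1.16)"
```

```text
[0.50784199 0.31776479]
t 1.5 tcp [0.2479 0.5188 0.2313] yawx 64.46 tilt [-0.     -0.0001] F [ 0.4  0.3 -0.2] gap 1.0 q6 -0.07
turn tool z deg -26.7 q1 1.05 shift cm after turn [-20.62  25.58  10.13] alt turn 153.3
```

Call:
step_arm(
  deltas=[
    [[0, 0, -6.7, 0, 0, 0, 0], [0, 0, -6.7, 0, 0, 0, 0], [0, 0, -6.7, 0, 0, 0, 0], [0, 0, -6.6, 0, 0, 0, 0], [0, 0, 0, -2.06, 2.56, 0, 0], [0, 0, 0, -2.06, 2.56, 0, 0], [0, 0, 0, -2.06, 2.56, 0, 0], [0, 0, 0, -2.06, 2.56, 0, 0], [0, 0, 0, -2.06, 2.56, 0, 0], [0, 0, 0, -2.06, 2.56, 0, 0], [0, 0, 0, -2.06, 2.56, 0, 0], [0, 0, 0, -2.06, 2.56, 0, 0], [0, 0, 0, -2.06, 2.56, 0, 0], [0, 0, 0, -2.06, 2.56, 0, 0], [0, 0, 0, 0, 0, 2.5, 0], [0, 0, 0, 0, 0, 2.5, 0], [0, 0, 0, 0, 0, 2.5, 0], [0, 0, 0, 0, 0, 2.6, 0], [0, 0, 0, 0, 0, 0, 0], [0, 0, 0, 0, 0, 0, 0]],
  ],
)

```text
clock: 3.17
tcp_pos: [0.507, 0.3174, 0.1291]
ee_rot: [-2.198, -2.243, 0.006]
force: [-0.2, -0.4, 0.6]
finger_gap: 0.996
```

```bash
python3 -c "
from plan import *
g=rw(-102.5,265);plan([*g,.048],90+1.16)"
```

```text
t 3.17 tcp [0.507  0.3174 0.1291] yawx 91.15 tilt [-0.0035 -0.0018] F [-0.2 -0.4  0.6] gap 0.996 q6 -1.1
turn tool z deg -0.01 q1 0.49 shift cm after turn [0.05 0.12 8.11] alt turn 180.0
```

Call:
step_arm(
  deltas=[
    [[0, 0, 0, 0.05, 0.1, 2, 0], [0, 0, 0, 0, 0, 2, 0], [0, 0, 0, 0, 0, 2, 0], [0, 0, 0, 0, 0, 2.1, 0], [0, 0, 0, 0, 0, 0, 255], [0, 0, 0, 0, 0, 0, 255], [0, 0, 0, 0, 0, 0, 255], [0, 0, 0, 0, 0, 0, 255], [0, 0, 0, 0, 0, 0, 255], [0, 0, 0, 0, 0, 0, 255], [0, 0, 0, 0, 0, 0, 255], [0, 0, 0, 0, 0, 0, 255]],
  ],
  newtons=40,
)

```text
clock: 4.17
tcp_pos: [0.51, 0.3191, 0.0509]
ee_rot: [2.199, 2.243, 0.004]
force: [-1.6, -0.1, 5.9]
finger_gap: 0.159
```

```bash
python3 -c "
from plan import *
st();local()"
```

```text
t 4.17 tcp [0.51   0.3191 0.0509] yawx 91.14 tilt [0.0024 0.0015] F [-1.6 -0.1  5.9] gap 0.159 q6 -1.1
rack-frame tcp [-100.3  266.3]
```

Call:
step_arm(
  deltas=[
    [[0, 0, 0, 0.4, 0, 0, 255], [0, 0, 0, 0.4, 0, 0, 255], [0, 0, 0, 0.4, 0, 0, 255], [0, 0, 0, 0.4, 0, 0, 255], [0, 0, 0, 0.4, 0, 0, 255], [0, 0, 0, 0.4, 0, 0, 255], [0, 0, 0, 0.4, 0, 0, 255], [0, 0, 0, 0.4, 0, 0, 255], [0, 0, 0, 0.3, 0, 0, 255], [0, 0, 0, 0.3, 0, 0, 255], [0, 0, 0, 0, 0, 0, 255], [0, 0, 0, 0, 0, 0, 255]],
  ],
)

```text
clock: 5.17
tcp_pos: [0.5093, 0.3571, 0.0509]
ee_rot: [2.199, 2.243, 0.004]
force: [0.7, -0.3, 6.3]
finger_gap: 0.156
```

```bash
python3 -c "
from plan import *
st();local()"
```

```text
t 5.17 tcp [0.5093 0.3571 0.0509] yawx 91.15 tilt [0.0025 0.0013] F [ 0.7 -0.3  6.3] gap 0.156 q6 -1.05
rack-frame tcp [-100.2  304.2]
```

Call:
step_arm(
  deltas=[
    [[0, 0, 0, 0.1, 0, 0, 255], [0, 0, 0, 0.1, 0, 0, 255], [0, 0, 0, 0.1, 0, 0, 255], [0, 0, 0, 0.1, 0, 0, 255], [0, 0, 0, 0, 0, 0, 255], [0, 0, 0, 0, 0, 0, 255]],
  ],
)

```text
clock: 5.67
tcp_pos: [0.5093, 0.3605, 0.0509]
ee_rot: [2.198, 2.243, 0.003]
force: [0.2, -2.8, 5.4]
finger_gap: 0.155
```

```bash
python3 -c "
from plan import *
st();local()"
```

```text
t 5.67 tcp [0.5093 0.3605 0.0509] yawx 91.15 tilt [0.0024 0.0006] F [ 0.2 -2.8  5.4] gap 0.155 q6 -1.04
rack-frame tcp [-100.2  307.7]
```

Call:
step_arm(
  deltas=[
    [[0, 0, 0, 0.15, 0, 0, 255], [0, 0, 0, 0.15, 0, 0, 255], [0, 0, 0, 0.15, 0, 0, 255], [0, 0, 0, 0.15, 0, 0, 255], [0, 0, 0, 0, 0, 0, 255], [0, 0, 0, 0, 0, 0, 255]],
  ],
)

```text
clock: 6.17
tcp_pos: [0.5092, 0.3605, 0.0508]
ee_rot: [2.193, 2.239, -0.008]
force: [3.2, -18.2, 11.0]
finger_gap: 0.157
```

```bash
python3 -c "
from plan import *
st();local()"
```

```text
t 6.17 tcp [0.5092 0.3605 0.0508] yawx 91.19 tilt [ 0.0013 -0.0087] F [  3.2 -18.2  11. ] gap 0.157 q6 -1.03
rack-frame tcp [-100.3  307.7]
```

Call:
step_arm(
  deltas=[
    [[0, 0, 0, -0.3, 0, 0, 255], [0, 0, 0, -0.3, 0, 0, 255], [0, 0, 0, 0, 0, 0, 0], [0, 0, 0, 0, 0, 0, 0], [0, 0, 0, 0, 0, 0, 0], [0, 0, 0, 0, 0, 0, 0], [0, 0, 0, 0, 0, 0, 0], [0, 0, 0, 0, 0, -3, 0], [0, 0, 0, 0, 0, -3, 0], [0, 0, 0, 0, 0, -3, 0], [0, 0, 0, 0, 0, -3, 0], [0, 0, 0, 0, 0, -3, 0], [0, 0, 0, 0, 0, 0, 0]],
  ],
)

```text
clock: 7.25
tcp_pos: [0.5116, 0.3629, 0.2062]
ee_rot: [2.196, 2.242, 0.018]
force: [1.1, 0.7, 0.3]
finger_gap: 1.0
```

Call:
step_arm(
  deltas=[
    [[0, 0, 7.15, 0, 0, 0, 0], [0, 0, 7.15, 0, 0, 0, 0], [0, 0, 7.15, 0, 0, 0, 0], [0, 0, 7.15, 0, 0, 0, 0], [0, 0, 7.15, 0, 0, 0, 0], [0, 0, 7.15, 0, 0, 0, 0], [0, 0, 7.15, 0, 0, 0, 0], [0, 0, 7.15, 0, 0, 0, 0], [0, 0, 7.15, 0, 0, 0, 0], [0, 0, 7.15, 0, 0, 0, 0], [0, 0, 7.15, 0, 0, 0, 0], [0, 0, 7.15, 0, 0, 0, 0], [0, 0, 7.15, 0, 0, 0, 0], [0, 0, 7.15, 0, 0, 0, 0], [0, 0, 0, 0, 0, 0, 0]],
  ],
)

```text
clock: 8.5
tcp_pos: [0.5078, 0.3606, 0.1986]
ee_rot: [3.131, -0.249, -0.001]
force: [-0.5, 0.7, 1.0]
finger_gap: 0.997
```

```bash
python3 -c "
from plan import *
from meas import pts,pans
c,P,C=pts('top');pans(P,C)
L=P[(abs(P[:,0]-.513)<.05)&(P[:,2]>.025)&(P[:,2]<.06)&(abs(P[:,1]-.06)<.24)]
c_,s_=np.cos(RK[2]),np.sin(RK[2]);d=L[:,:2]*1000-RK[:2];x=c_*d[:,0]+s_*d[:,1];y=-s_*d[:,0]+c_*d[:,1]
for k in(-98,0,98,196): m=(abs(y-k)<30)&(abs(x+94)<10);print('tab',k,m.sum(),y[m].mean())
plan([.4368,-.1995,.15],-9.3)"
```

```text
pan rect 419.3 -329.9 size 82 100 ang 73.1 zmed 0.05391287640170548 handle top [ 0.4194 -0.3289  0.0895] 91
pan rect 436.9 -198.8 size 80 100 ang 81.5 zmed 0.053851063748394906 handle top [ 0.4369 -0.198   0.0898] 90
pan rect 610.5 -271.6 size 100 81 ang 6.7 zmed 0.05396244197180026 handle top [ 0.6098 -0.2707  0.0892] 90
tab -98 24 -96.21166340755481
tab 0 19 0.8316554113319329
tab 98 18 98.52118375684331
tab 196 22 195.96941260184505
t 8.55 tcp [0.5079 0.3605 0.1987] yawx -8.78 tilt [-0.0008 -0.0005] F [-0.2 -0.5  0.1] gap 1.001 q6 0.7
turn tool z deg 0.52 q1 0.55 shift cm after turn [ 2.04 56.41  4.9 ] alt turn -179.5
```

Call:
step_arm(
  deltas=[
    [[0, 0, 0.5, 0.12, 3.32, 0, 0], [0, 0, 0, 0.12, 3.32, 0, 0], [0, 0, 0, 0.12, 3.32, 0, 0], [0, 0, 0, 0.12, 3.32, 0, 0], [0, 0, 0, 0.12, 3.32, 0, 0], [0, 0, 0, 0.12, 3.32, 0, 0], [0, 0, 0, 0.12, 3.32, 0, 0], [0, 0, 0, 0.12, 3.32, 0, 0], [0, 0, 0, 0.12, 3.32, 0, 0], [0, 0, 0, 0.12, 3.32, 0, 0], [0, 0, 0, 0.12, 3.32, 0, 0], [0, 0, 0, 0.12, 3.32, 0, 0], [0, 0, 0, 0.12, 3.32, 0, 0], [0, 0, 0, 0.12, 3.32, 0, 0], [0, 0, 0, 0.12, 3.32, 0, 0], [0, 0, 0, 0.12, 3.32, 0, 0], [0, 0, 0, 0.12, 3.32, 0, 0], [0, 0, 0, 0, 0, 2.4, 0], [0, 0, 0, 0, 0, 2.5, 0], [0, 0, 0, 0, 0, 0, 0]],
  ],
)

```text
clock: 10.22
tcp_pos: [0.4329, -0.1988, 0.1466]
ee_rot: [-3.128, 0.256, 0.011]
force: [-1.2, 0.4, 0.0]
finger_gap: 0.995
```

```bash
python3 -c "
from plan import *
plan([.4368,-.1995,.060],-9.0)"
```

```text
t 10.22 tcp [ 0.4329 -0.1988  0.1466] yawx -9.35 tilt [-0.007  0.004] F [-1.2  0.4  0. ] gap 0.995 q6 -0.36
turn tool z deg -0.35 q1 -0.52 shift cm after turn [0.46 0.03 8.66] alt turn 179.6
```

Call:
step_arm(
  deltas=[
    [[0, 0, 0, 0, 0, 0, 0], [0, 0, 0, 0, 0, 2.2, 0], [0, 0, 0, 0, 0, 2.2, 0], [0, 0, 0, 0, 0, 2.2, 0], [0, 0, 0, 0, 0, 2, 0], [0, 0, 0, 0, 0, 0, 0], [0, 0, 0, 0, 0, 0, 255], [0, 0, 0, 0, 0, 0, 255], [0, 0, 0, 0, 0, 0, 255], [0, 0, 0, 0, 0, 0, 255], [0, 0, 0, 0, 0, 0, 255], [0, 0, 0, 0, 0, 0, 255], [0, 0, 0, 0, 0, 0, 255], [0, 0, 0, 0, 0, 0, 255]],
  ],
  newtons=80,
)

```text
clock: 11.38
tcp_pos: [0.437, -0.2001, 0.0651]
ee_rot: [3.13, -0.259, 0.003]
force: [2.2, 0.9, 7.3]
finger_gap: 0.151
```

```bash
python3 -c "
from plan import *
g=rw(-165,-147);plan([*g,.15],1.16)"
```

```text
t 11.38 tcp [ 0.437  -0.2001  0.0651] yawx -9.46 tilt [ 0.0021 -0.0009] F [2.2 0.9 7.3] gap 0.151 q6 -0.35
turn tool z deg -10.62 q1 -0.52 shift cm after turn [  1.9  -10.42  -8.49] alt turn 169.4
```

Call:
step_arm(
  deltas=[
    [[0, 0, 0, 0, 0, -1, 255], [0, 0, 0, 0, 0, -2, 255], [0, 0, 0, 0, 0, -2, 255], [0, 0, -3.5, 0, 0, -1, 255], [0, 0, -3.5, 0, 0, 0, 255], [0, 0, -3.6, 0, 0, 0, 255], [0, 0, 0, 0.3, -1.74, 0, 255], [0, 0, 0, 0.3, -1.74, 0, 255], [0, 0, 0, 0.3, -1.74, 0, 255], [0, 0, 0, 0.3, -1.74, 0, 255], [0, 0, 0, 0.3, -1.74, 0, 255], [0, 0, 0, 0.3, -1.74, 0, 255], [0, 0, 0, 0, 0, 0, 255], [0, 0, 0, 0, 0, 0, 255], [0, 0, 0, 0, 0, 0, 255]],
  ],
)

```text
clock: 12.63
tcp_pos: [0.4511, -0.0949, 0.1236]
ee_rot: [-3.141, -0.033, 0.003]
force: [0.3, 0.7, -5.5]
finger_gap: 0.146
```

```bash
cat > held.py <<'E'
from plan import *
from meas import pts
# measure held pan around TCP in both cameras, in rack frame of that camera
FR={'top':(616.1,56.0,.0203),'side':(615.3,53.6,.0203)}
def held(views=('top','side')):
    s,_=st(); t=s['tcp_pos']; local()
    for n in views:
        c,P,C=pts(n); f=FR[n]
        m=(np.hypot(P[:,0]-t[0],P[:,1]-t[1])<.075)&(abs(P[:,2]-(t[2]-.011))<.010)
        Q=P[m]; 
        cs,sn=np.cos(f[2]),np.sin(f[2]); d=Q[:,:2]*1000-f[:2]; L=np.stack([cs*d[:,0]+sn*d[:,1],-sn*d[:,0]+cs*d[:,1]],-1)
        r=cv2.minAreaRect(L.astype(np.float32)); lo,hi=np.percentile(L,[1,99],axis=0)
        print(n,len(Q),'rect',np.round(r[0],1),np.round(r[1],1),round(r[2],2),'x',lo[0].round(1),hi[0].round(1),'y',lo[1].round(1),hi[1].round(1),'lid z med',np.median(Q[:,2]).round(4))
        save(c,f'pics/held_{n}_{s["clock"]:.1f}.png')
if __name__=='__main__': held()
E
python3 held.py
```

```text
t 12.63 tcp [ 0.4511 -0.0949  0.1236] yawx 1.2 tilt [-0.0019 -0.    ] F [ 0.3  0.7 -5.5] gap 0.146 q6 -0.32
rack-frame tcp [-167.7 -146.4]
top 78 rect [-169.8 -120.3] [103.3  20.8] 13.15 x -218.0 -119.8 y -141.2 -106.4 lid z med 0.112
side 799 rect [-168.2 -146.1] [100.7  82.3] 0.46 x -217.3 -119.2 y -186.5 -109.6 lid z med 0.1119
```

Call:
step_arm(
  deltas=[
    [[0, 0, 0, 0, 0.07, 1.8, 255], [0, 0, 0, 0, 0, 1.85, 255], [0, 0, 0, 0, 0, 0, 255], [0, 0, 0, 1, 0, 0, 255], [0, 0, 0, 1, 0, 0, 255], [0, 0, 0, 1, 0, 0, 255], [0, 0, 0, 1, 0, 0, 255], [0, 0, 0, 1, 0, 0, 255], [0, 0, 0, 1, 0, 0, 255], [0, 0, 0, 1, 0, 0, 255], [0, 0, 0, 1, 0, 0, 255], [0, 0, 0, 0, 0, 0, 255], [0, 0, 0, 0, 0, 0, 255]],
  ],
)

```text
clock: 13.82
tcp_pos: [0.5327, -0.0939, 0.0877]
ee_rot: [3.141, 0.032, 0.0]
force: [-1.0, -1.6, -5.7]
finger_gap: 0.15
```

```bash
python3 held.py
```

```text
t 13.82 tcp [ 0.5327 -0.0939  0.0877] yawx 1.18 tilt [ 0.0003 -0.0001] F [-1.  -1.6 -5.7] gap 0.15 q6 -0.27
rack-frame tcp [ -86.  -147.1]
top 198 rect [ -93.8 -128.5] [136.1  61. ] 38.26 x -136.8 -25.4 y -187.0 -91.5 lid z med 0.0782
side 832 rect [ -82.9 -154.7] [ 88.7 119.2] 82.39 x -136.9 -33.6 y -201.1 -109.2 lid z med 0.0757
```

```bash
python3 -c "
import cv2
i=cv2.imread('pics/held_side_13.8.png')[180:400,230:470];cv2.imwrite('pics/v1.png',cv2.resize(i,None,fx=2.7,fy=2.7,interpolation=2))"
```

```text
(no output)
```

View pics/v1.png

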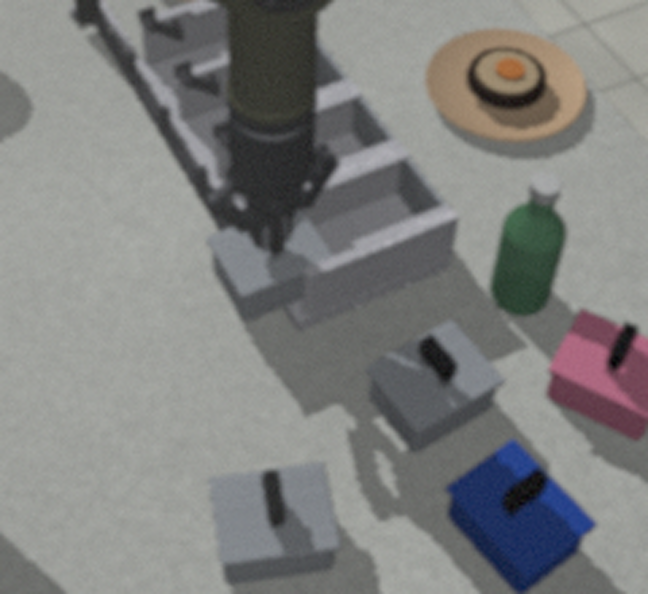

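The pan (crop pixel 262,262) is inside the lane mouth with little force. I push it on past the catch.

Call:
step_arm(
  deltas=[
    [[0, 0, 0, 0.8, 0, 0.05, 255], [0, 0, 0, 0.8, 0, 0, 255], [0, 0, 0, 0.8, 0, 0, 255], [0, 0, 0, 0.8, 0, 0, 255], [0, 0, 0, 0.8, 0, 0, 255], [0, 0, 0, 0.8, 0, 0, 255], [0, 0, 0, 0.8, 0, 0, 255], [0, 0, 0, 0.8, 0, 0, 255], [0, 0, 0, 0.8, 0, 0, 255], [0, 0, 0, 0.8, 0, 0, 255], [0, 0, 0, 0.8, 0, 0, 255], [0, 0, 0, 0.8, 0, 0, 255], [0, 0, 0, 0.8, 0, 0, 255], [0, 0, 0, 0.8, 0, 0, 255], [0, 0, 0, 0.4, 0, 0, 255], [0, 0, 0, 0, 0, 0, 255], [0, 0, 0, 0, 0, 0, 255], [0, 0, 0, 0, 0, 0, 255]],
  ],
)

```text
clock: 15.42
tcp_pos: [0.6471, -0.0915, 0.0871]
ee_rot: [-3.141, -0.032, 0.002]
force: [-0.1, 0.4, -5.0]
finger_gap: 0.146
```

```bash
python3 -c "
from plan import *
st();local()"
```

```text
t 15.42 tcp [ 0.6471 -0.0915  0.0871] yawx 1.16 tilt [-0.0012  0.0002] F [-0.1  0.4 -5. ] gap 0.146 q6 -0.23
rack-frame tcp [  28.5 -147. ]
```

Call:
step_arm(
  deltas=[
    [[0, 0, 0, 0.15, 0, 0, 255], [0, 0, 0, 0.15, 0, 0, 255], [0, 0, 0, 0.15, 0, 0, 255], [0, 0, 0, 0.1, 0, 0, 255], [0, 0, 0, 0, 0, 0, 255], [0, 0, 0, 0, 0, 0, 255]],
  ],
)

```text
clock: 15.92
tcp_pos: [0.6532, -0.0915, 0.0873]
ee_rot: [-3.141, -0.032, 0.001]
force: [0.2, 0.4, -5.7]
finger_gap: 0.147
```

```bash
python3 -c "
from plan import *
st();local()"
```

```text
t 15.92 tcp [ 0.6532 -0.0915  0.0873] yawx 1.16 tilt [-0.0004  0.    ] F [ 0.2  0.4 -5.7] gap 0.147 q6 -0.22
rack-frame tcp [  34.5 -147.1]
```

Call:
step_arm(
  deltas=[
    [[0, 0, 0, 0.1, 0, 0, 255], [0, 0, 0, 0.1, 0, 0, 255], [0, 0, 0, 0.1, 0, 0, 255], [0, 0, 0, 0, 0, 0, 255], [0, 0, 0, 0, 0, 0, 255]],
  ],
)

```text
clock: 16.33
tcp_pos: [0.6535, -0.0913, 0.0868]
ee_rot: [-3.141, -0.031, 0.009]
force: [-6.3, -1.2, -2.1]
finger_gap: 0.147
```

```bash
python3 -c "
from plan import *
st();local()"
```

```text
t 16.33 tcp [ 0.6535 -0.0913  0.0868] yawx 1.14 tilt [-0.0058  0.0004] F [-6.3 -1.2 -2.1] gap 0.147 q6 -0.22
rack-frame tcp [  34.8 -147. ]
```

Call:
step_arm(
  deltas=[
    [[0, 0, 0, -0.2, 0, 0.1, 255], [0, 0, 0, 0, 0, 0, 255], [0, 0, 0, 0, 0, 0, 0], [0, 0, 0, 0, 0, 0, 0], [0, 0, 0, 0, 0, 0, 0], [0, 0, 0, 0, 0, 0, 0], [0, 0, 0, 0, 0, 0, 0], [0, 0, 0, 0, 0, -1.5, 0], [0, 0, 0, 0, 0, -3, 0], [0, 0, 0, 0, 0, -3, 0], [0, 0, 0, 0, 0, -3, 0], [0, 0, 0, -4, 0, 0, 0], [0, 0, 0, -4, 0, 0, 0], [0, 0, 0, -4, 0, 0, 0], [0, 0, 0, -4, 0, 0, 0], [0, 0, 0, -4, 0, 0, 0], [0, 0, 0, 0, 0, 0, 0], [0, 0, 0, 0, 0, 0, 0]],
  ],
)

```text
clock: 17.83
tcp_pos: [0.4517, -0.0951, 0.1916]
ee_rot: [-3.141, -0.03, 0.001]
force: [-0.2, 0.1, 0.3]
finger_gap: 0.998
```

```bash
cat > chk.py <<'E'
from plan import *
from meas import pts,pans
from held import FR
def lanes(P,n):
    f=FR[n]; cs,sn=np.cos(f[2]),np.sin(f[2]); d=P[:,:2]*1000-f[:2]; x=cs*d[:,0]+sn*d[:,1]; y=-sn*d[:,0]+cs*d[:,1]; z=P[:,2]*1000
    for i,l in enumerate((147,49,-49,-147)):
        m=(abs(y-l-35)<9)&(x>-80)&(x<-25)&(z>50); pr=[ (k,np.round(z[m&(abs(x-k)<4)].max(initial=0))) for k in(-70,-60,-50,-42,-36,-30)]
        q=(abs(y-l)<38)&(x>-60)&(x<85)&(abs(z-74)<5)&(abs(y-l)<22); h=(abs(y-l)<30)&(abs(z-107)<6)&(x>-80)
        print(n,'lane',i,'catch profile z',pr,'lid n',q.sum(),'x range',np.round(np.percentile(x[q],[1,99]),1) if q.sum()>20 else '','handle',np.round([x[h].mean(),y[h].mean()],1) if h.sum()>5 else '')
if __name__=='__main__':
    import sys
    for n in('top','side'):
        c,P,C=pts(n); lanes(P,n); pans(P,C); save(c,f'pics/chk_{n}_{manip.get_state()["clock"]:.0f}.png')
E
python3 chk.py; python3 -c "
from plan import *
plan([.4193,-.3305,.15],-17)"; ls pics
```

```text
top lane 0 catch profile z [(-70, np.float64(99.0)), (-60, np.float64(94.0)), (-50, np.float64(85.0)), (-42, np.float64(80.0)), (-36, np.float64(83.0)), (-30, np.float64(83.0))] lid n 10 x range  handle 
top lane 1 catch profile z [(-70, np.float64(100.0)), (-60, np.float64(93.0)), (-50, np.float64(86.0)), (-42, np.float64(82.0)), (-36, np.float64(85.0)), (-30, np.float64(78.0))] lid n 12 x range  handle 
top lane 2 catch profile z [(-70, np.float64(102.0)), (-60, np.float64(94.0)), (-50, np.float64(80.0)), (-42, np.float64(84.0)), (-36, np.float64(84.0)), (-30, np.float64(83.0))] lid n 13 x range  handle 
top lane 3 catch profile z [(-70, np.float64(100.0)), (-60, np.float64(91.0)), (-50, np.float64(83.0)), (-42, np.float64(83.0)), (-36, np.float64(83.0)), (-30, np.float64(85.0))] lid n 560 x range [-15.9  83.7] handle [  32.4 -146.8]
pan rect 419.4 -330.1 size 82 100 ang 72.9 zmed 0.053830618130111155 handle top [ 0.4194 -0.3285  0.0893] 90
pan rect 610.4 -271.8 size 100 81 ang 6.5 zmed 0.053901902709188196 handle top [ 0.6098 -0.2705  0.0896] 89
side lane 0 catch profile z [(-70, 
[... 668 characters left out ...]
), (-42, np.float64(82.0)), (-36, np.float64(83.0)), (-30, np.float64(85.0))] lid n 400 x range [-15.3  84.6] handle [  32.1 -149.3]
pan rect 419.0 -332.0 size 82 100 ang 73.2 zmed 0.053398653323003996 handle top [ 0.4185 -0.3329  0.0893] 106
pan rect 610.1 -272.8 size 102 82 ang 6.8 zmed 0.05329650428022694 handle top [ 0.6091 -0.2742  0.0887] 89
t 17.93 tcp [ 0.456  -0.096   0.1923] yawx 1.14 tilt [ 0.0034 -0.0009] F [0.7 0.3 0.3] gap 1.0 q6 -0.32
turn tool z deg 18.14 q1 -0.3 shift cm after turn [ 3.34 23.5   4.23] alt turn -161.9
chk_side_18.png
chk_top_18.png
held_side_12.6.png
held_side_13.8.png
held_top_12.6.png
held_top_13.8.png
hm.png
hm_side.png
hm_top.png
side0.png
top0.png
v1.png
```

Lane 3's pan is at the back stop (lid from rack x −16 to +84), and its catch has the same profile as the hanging ones. Pan B at (453,286) is next.

Call:
step_arm(
  deltas=[
    [[0, 0, 6.05, 0, 0, 0, 0], [0, 0, 6.05, 0, 0, 0, 0], [0, 0, 6.05, 0, 0, 0, 0], [0, 0, 0, 0.42, 2.94, 0, 0], [0, 0, 0, 0.42, 2.94, 0, 0], [0, 0, 0, 0.42, 2.94, 0, 0], [0, 0, 0, 0.42, 2.94, 0, 0], [0, 0, 0, 0.42, 2.94, 0, 0], [0, 0, 0, 0.42, 2.94, 0, 0], [0, 0, 0, 0.42, 2.94, 0, 0], [0, 0, 0, 0.42, 2.94, 0, 0], [0, 0, 0, 0, 0, 2.2, 0], [0, 0, 0, 0, 0, 2, 0], [0, 0, 0, 0, 0, 0, 0], [0, 0, 0, 0, 0, 0, 0], [0, 0, 0, 0, 0, 0, 0]],
  ],
)

```text
clock: 19.27
tcp_pos: [0.4193, -0.331, 0.1498]
ee_rot: [3.107, -0.463, 0.002]
force: [0.5, -0.4, 0.7]
finger_gap: 0.998
```

```bash
python3 -c "
from plan import *
plan([.4193,-.3305,.062],-17)"
```

```text
t 19.27 tcp [ 0.4193 -0.331   0.1498] yawx -16.95 tilt [ 0.001  -0.0008] F [ 0.5 -0.4  0.7] gap 0.998 q6 -0.45
turn tool z deg 0.05 q1 -0.75 shift cm after turn [-0.02 -0.05  8.78] alt turn -180.0
```

Call:
step_arm(
  deltas=[
    [[0, 0, 0, 0, -0.05, 2.2, 0], [0, 0, 0, 0, 0, 2.2, 0], [0, 0, 0, 0, 0, 2.2, 0], [0, 0, 0, 0, 0, 2.2, 0], [0, 0, 0, 0, 0, 0, 0], [0, 0, 0, 0, 0, 0, 255], [0, 0, 0, 0, 0, 0, 255], [0, 0, 0, 0, 0, 0, 255], [0, 0, 0, 0, 0, 0, 255], [0, 0, 0, 0, 0, 0, 255], [0, 0, 0, 0, 0, 0, 255], [0, 0, 0, 0, 0, 0, 255], [0, 0, 0, 0, 0, 0, 255]],
  ],
)

```text
clock: 20.35
tcp_pos: [0.4189, -0.3306, 0.0622]
ee_rot: [3.106, -0.464, 0.004]
force: [1.6, 0.4, 4.9]
finger_gap: 0.152
```

Call:
step_arm(
  deltas=[
    [[0, 0, 0, 0, 0, -1, 255], [0, 0, 0, 0, 0, -2, 255], [0, 0, 0, 0, 0, -2, 255], [0, 0, 0, 0, 0, -1, 255], [0, 0, -6, 0, 0, 0, 255], [0, 0, -6, 0, 0, 0, 255], [0, 0, -6.1, 0, 0, 0, 255], [0, 0, 0, 0, 0, 0, 255], [0, 0, 0, 0, 0, 0, 255]],
  ],
)

```text
clock: 21.1
tcp_pos: [0.4172, -0.3292, 0.1208]
ee_rot: [-3.14, -0.026, 0.002]
force: [0.6, -0.6, -3.4]
finger_gap: 0.147
```

```bash
python3 -c "
from plan import *
g=rw(-165,-49);plan([*g,.125],1.16)"
```

```text
t 21.1 tcp [ 0.4172 -0.3292  0.1208] yawx 0.94 tilt [-0.0014  0.0012] F [ 0.6 -0.6 -3.4] gap 0.147 q6 -0.76
turn tool z deg -0.22 q1 -0.75 shift cm after turn [  4.12 -33.1   -0.38] alt turn 179.8
```

Call:
step_arm(
  deltas=[
    [[0, 0, -0.2, 0.3, -2.36, 0, 255], [0, 0, 0, 0.3, -2.36, 0, 255], [0, 0, 0, 0.3, -2.36, 0, 255], [0, 0, 0, 0.3, -2.36, 0, 255], [0, 0, 0, 0.3, -2.36, 0, 255], [0, 0, 0, 0.3, -2.36, 0, 255], [0, 0, 0, 0.3, -2.36, 0, 255], [0, 0, 0, 0.3, -2.36, 0, 255], [0, 0, 0, 0.3, -2.36, 0, 255], [0, 0, 0, 0.3, -2.36, 0, 255], [0, 0, 0, 0.3, -2.36, 0, 255], [0, 0, 0, 0.3, -2.36, 0, 255], [0, 0, 0, 0.3, -2.36, 0, 255], [0, 0, 0, 0.3, -2.36, 0, 255], [0, 0, 0, 0, 0, 0, 255], [0, 0, 0, 0, 0, 0, 255], [0, 0, 0, 0, 0, 0, 255]],
  ],
)

```text
clock: 22.52
tcp_pos: [0.4522, 0.0013, 0.1212]
ee_rot: [3.141, 0.035, -0.001]
force: [0.1, -1.2, -4.5]
finger_gap: 0.151
```

```bash
python3 held.py
```

```text
t 22.52 tcp [0.4522 0.0013 0.1212] yawx 1.28 tilt [-0.0006 -0.0005] F [ 0.1 -1.2 -4.5] gap 0.151 q6 -0.11
rack-frame tcp [-164.5  -50.3]Traceback (most recent call last):
  File "held.py", line 15, in <module>
    if __name__=='__main__': held()
                             ~~~~^^
  File "held.py", line 12, in held
    r=cv2.minAreaRect(L.astype(np.float32)); lo,hi=np.percentile(L,[1,99],axis=0)
                                                   ~~~~~~~~~~~~~^^^^^^^^^^^^^^^^^
    return _quantile_unchecked(
        a, q, axis, out, overwrite_input, method, keepdims, weights)
    return _ureduce(a,
                    func=_quantile_ureduce_func,
    ...<5 lines>...
                    overwrite_input=overwrite_input,
                    method=method)
    r = func(a, **kwargs)
    result = _quantile(arr,
                       quantiles=q,
    ...<2 lines>...
                       out=out,
                       weights=wgt)
    slices_having_nans = np.isnan(arr[-1, ...])
                                  ~~~^^^^^^^^^
IndexError: index -1 is out of bounds for axis 0 with size 0
```

```bash
python3 -c "
from held import *
held(('side',))"
```

```text
t 22.57 tcp [0.4523 0.001  0.1212] yawx 1.24 tilt [-0.0005 -0.0004] F [ 0.  -0.  -5.2] gap 0.145 q6 -0.11
rack-frame tcp [-164.5  -50.6]
side 732 rect [-165.   -51.7] [ 82.4 100.4] 89.5 x -214.0 -115.6 y -90.9 -13.5 lid z med 0.1121
```

Call:
step_arm(
  deltas=[
    [[0, 0, 0, 0, -0.25, 1.8, 255], [0, 0, 0, 0, 0, 1.85, 255], [0, 0, 0, 0, 0, 0, 255], [0, 0, 0, 1, 0, 0, 255], [0, 0, 0, 1, 0, 0, 255], [0, 0, 0, 1, 0, 0, 255], [0, 0, 0, 1, 0, 0, 255], [0, 0, 0, 1, 0, 0, 255], [0, 0, 0, 1, 0, 0, 255], [0, 0, 0, 1, 0, 0, 255], [0, 0, 0, 1, 0, 0, 255], [0, 0, 0, 0, 0, 0, 255], [0, 0, 0, 0, 0, 0, 255]],
  ],
)

```text
clock: 23.7
tcp_pos: [0.5332, 0.0058, 0.0847]
ee_rot: [3.141, 0.036, 0.0]
force: [-0.5, 0.5, -4.0]
finger_gap: 0.147
```

```bash
python3 -c "
from held import *
held(('side',))"
```

```text
t 23.7 tcp [0.5332 0.0058 0.0847] yawx 1.32 tilt [ 0.0002 -0.    ] F [-0.5  0.5 -4. ] gap 0.147 q6 -0.09
rack-frame tcp [-83.5 -47.4]
side 688 rect [-78.  -62.4] [106.  116.4] 86.24 x -133.3 -29.7 y -110.2 -9.8 lid z med 0.0756
```

Entered with no side force. I go on to the stop.

Call:
step_arm(
  deltas=[
    [[0, 0, 0, 0.8, 0, 0, 255], [0, 0, 0, 0.8, 0, 0, 255], [0, 0, 0, 0.8, 0, 0, 255], [0, 0, 0, 0.8, 0, 0, 255], [0, 0, 0, 0.8, 0, 0, 255], [0, 0, 0, 0.8, 0, 0, 255], [0, 0, 0, 0.8, 0, 0, 255], [0, 0, 0, 0.8, 0, 0, 255], [0, 0, 0, 0.8, 0, 0, 255], [0, 0, 0, 0.8, 0, 0, 255], [0, 0, 0, 0.8, 0, 0, 255], [0, 0, 0, 0.8, 0, 0, 255], [0, 0, 0, 0.8, 0, 0, 255], [0, 0, 0, 0.8, 0, 0, 255], [0, 0, 0, 0.3, 0, 0, 255], [0, 0, 0, 0.2, 0, 0, 255], [0, 0, 0, 0, 0, 0, 255], [0, 0, 0, 0, 0, 0, 255], [0, 0, 0, 0, 0, 0, 255]],
  ],
)

```text
clock: 25.33
tcp_pos: [0.6487, 0.0085, 0.0847]
ee_rot: [-3.141, -0.036, 0.002]
force: [-0.3, -0.1, -4.1]
finger_gap: 0.144
```

```bash
python3 -c "
from plan import *
st();local()"
```

```text
t 25.33 tcp [0.6487 0.0085 0.0847] yawx 1.31 tilt [-0.001  0.   ] F [-0.3 -0.1 -4.1] gap 0.144 q6 -0.07
rack-frame tcp [ 32.  -47.1]
```

Call:
step_arm(
  deltas=[
    [[0, 0, 0, 0.15, 0, 0, 255], [0, 0, 0, 0.15, 0, 0, 255], [0, 0, 0, 0, 0, 0, 255], [0, 0, 0, -0.1, 0, 0.1, 255], [0, 0, 0, 0, 0, 0, 0], [0, 0, 0, 0, 0, 0, 0], [0, 0, 0, 0, 0, 0, 0], [0, 0, 0, 0, 0, 0, 0], [0, 0, 0, 0, 0, 0, 0], [0, 0, 0, 0, 0, -1.5, 0], [0, 0, 0, 0, 0, -3, 0], [0, 0, 0, 0, 0, -3, 0], [0, 0, 0, 0, 0, -3, 0], [0, 0, 0, -4, 2, 0, 0], [0, 0, 0, -4, 2, 0, 0], [0, 0, 0, -4, 2, 0, 0], [0, 0, 0, -4, 2, 0, 0], [0, 0, 0, -4, 2, 0, 0], [0, 0, 0, 0, 0, 0, 0], [0, 0, 0, 0, 0, 0, 0]],
  ],
)

```text
clock: 27.0
tcp_pos: [0.4651, -0.0895, 0.1892]
ee_rot: [3.141, 0.032, -0.0]
force: [0.1, 0.7, 0.7]
finger_gap: 1.0
```

```bash
python3 chk.py; python3 -c "
from plan import *
plan([.6102,-.2718,.15],6.6)"
```

```text
top lane 0 catch profile z [(-70, np.float64(101.0)), (-60, np.float64(93.0)), (-50, np.float64(84.0)), (-42, np.float64(84.0)), (-36, np.float64(84.0)), (-30, np.float64(80.0))] lid n 2 x range  handle 
top lane 1 catch profile z [(-70, np.float64(101.0)), (-60, np.float64(91.0)), (-50, np.float64(85.0)), (-42, np.float64(82.0)), (-36, np.float64(82.0)), (-30, np.float64(76.0))] lid n 12 x range  handle 
top lane 2 catch profile z [(-70, np.float64(100.0)), (-60, np.float64(89.0)), (-50, np.float64(82.0)), (-42, np.float64(83.0)), (-36, np.float64(83.0)), (-30, np.float64(74.0))] lid n 572 x range [-15.5  84. ] handle [ 32.7 -47. ]
top lane 3 catch profile z [(-70, np.float64(101.0)), (-60, np.float64(90.0)), (-50, np.float64(82.0)), (-42, np.float64(80.0)), (-36, np.float64(82.0)), (-30, np.float64(82.0))] lid n 558 x range [-16.2  83.7] handle [  32.5 -146. ]
pan rect 610.6 -271.5 size 101 81 ang 6.0 zmed 0.053856904641496214 handle top [ 0.6097 -0.2705  0.0898] 90
side lane 0 catch profile z [(-70, np.float64(96.0)), (-60, np.float64(0.0)), (-50, np.float64(0.0)), (-42, np.float6
[... 344 characters left out ...]
float64(90.0)), (-50, np.float64(80.0)), (-42, np.float64(0.0)), (-36, np.float64(0.0)), (-30, np.float64(0.0))] lid n 360 x range [-15.3  84. ] handle [ 32.9 -49.5]
side lane 3 catch profile z [(-70, np.float64(100.0)), (-60, np.float64(89.0)), (-50, np.float64(80.0)), (-42, np.float64(85.0)), (-36, np.float64(85.0)), (-30, np.float64(83.0))] lid n 408 x range [-15.9  84.6] handle [  32.6 -148.7]
pan rect 610.6 -273.4 size 103 81 ang 6.2 zmed 0.05330225956964109 handle top [ 0.609  -0.2744  0.0886] 92
t 27.1 tcp [ 0.4685 -0.0891  0.1895] yawx 1.27 tilt [ 0.0027 -0.0004] F [-0.   0.   0.2] gap 0.997 q6 -0.3
turn tool z deg -5.33 q1 -0.28 shift cm after turn [11.96 19.77  4.  ] alt turn 174.7
```

The crop viewed earlier already shows pan C (crop pixel 435,380) is plain grey, between the bottle and the blue and pink look-alikes. I reach for it now.

Call:
step_arm(
  deltas=[
    [[0, 0, -5.1, 0, 0, 0, 0], [0, 0, 0, 1.5, 2.48, 0, 0], [0, 0, 0, 1.5, 2.48, 0, 0], [0, 0, 0, 1.5, 2.48, 0, 0], [0, 0, 0, 1.5, 2.48, 0, 0], [0, 0, 0, 1.5, 2.48, 0, 0], [0, 0, 0, 1.5, 2.48, 0, 0], [0, 0, 0, 1.5, 2.48, 0, 0], [0, 0, 0, 1.45, 2.45, 0, 0], [0, 0, 0, 0, 0, 2, 0], [0, 0, 0, 0, 0, 2, 0], [0, 0, 0, 0, 0, 0, 0], [0, 0, 0, 0, 0, 0, 0], [0, 0, 0, 0, 0, 0, 0]],
  ],
)

```text
clock: 28.27
tcp_pos: [0.6094, -0.272, 0.1492]
ee_rot: [3.136, 0.177, 0.001]
force: [1.3, -0.1, -0.7]
finger_gap: 0.996
```

```bash
python3 -c "
from plan import *
plan([.6102,-.2722,.062],6.3)"
```

```text
t 28.27 tcp [ 0.6094 -0.272   0.1492] yawx 6.48 tilt [ 0.0008 -0.0003] F [ 1.3 -0.1 -0.7] gap 0.996 q6 -0.6
turn tool z deg 0.18 q1 -0.48 shift cm after turn [0.07 0.02 8.72] alt turn -179.8
```

Call:
step_arm(
  deltas=[
    [[0, 0, 0, 0.07, 0, 2.2, 0], [0, 0, 0, 0, 0, 2.2, 0], [0, 0, 0, 0, 0, 2.2, 0], [0, 0, 0, 0, 0, 2.1, 0], [0, 0, 0, 0, 0, 0, 0], [0, 0, 0, 0, 0, 0, 255], [0, 0, 0, 0, 0, 0, 255], [0, 0, 0, 0, 0, 0, 255], [0, 0, 0, 0, 0, 0, 255], [0, 0, 0, 0, 0, 0, 255], [0, 0, 0, 0, 0, 0, 255], [0, 0, 0, 0, 0, 0, 255], [0, 0, 0, 0, 0, 0, 255]],
  ],
)

```text
clock: 29.35
tcp_pos: [0.6103, -0.2728, 0.0631]
ee_rot: [3.135, 0.176, 0.005]
force: [2.6, -0.5, 4.6]
finger_gap: 0.15
```

Call:
step_arm(
  deltas=[
    [[0, 0, 0, 0, 0, -1, 255], [0, 0, 0, 0, 0, -2, 255], [0, 0, 0, 0, 0, -2, 255], [0, 0, 0, 0, 0, -1, 255], [0, 0, 5.2, 0, 0, 0, 255], [0, 0, 0, -2, 0, 0, 255], [0, 0, 0, -2, 0, 0, 255], [0, 0, 0, -2, 0, 0, 255], [0, 0, 0, -2, 0, 0, 255], [0, 0, 0, -2, 0, 0, 255], [0, 0, 0, -2, 0, 0, 255], [0, 0, 0, -2, 0, 0, 255], [0, 0, 0, -1, 0, 0, 255], [0, 0, 0, 0, 0, 0, 255], [0, 0, 0, 0, 0, 0, 255]],
  ],
)

```text
clock: 30.6
tcp_pos: [0.4586, -0.2755, 0.1217]
ee_rot: [-3.141, -0.031, -0.0]
force: [1.4, 0.9, -5.6]
finger_gap: 0.149
```

```bash
python3 -c "
from plan import *
g=rw(-165,49);plan([*g,.121],1.16)"
```

```text
t 30.6 tcp [ 0.4586 -0.2755  0.1217] yawx 1.15 tilt [0.0001 0.0004] F [ 1.4  0.9 -5.6] gap 0.149 q6 -0.64
turn tool z deg -0.01 q1 -0.62 shift cm after turn [ -0.13 -37.61   0.08] alt turn 180.0
```

Call:
step_arm(
  deltas=[
    [[0, 0, 0, 0, -2.35, 0, 255], [0, 0, 0, 0, -2.35, 0, 255], [0, 0, 0, 0, -2.35, 0, 255], [0, 0, 0, 0, -2.35, 0, 255], [0, 0, 0, 0, -2.35, 0, 255], [0, 0, 0, 0, -2.35, 0, 255], [0, 0, 0, 0, -2.35, 0, 255], [0, 0, 0, 0, -2.35, 0, 255], [0, 0, 0, 0, -2.35, 0, 255], [0, 0, 0, 0, -2.35, 0, 255], [0, 0, 0, 0, -2.35, 0, 255], [0, 0, 0, 0, -2.35, 0, 255], [0, 0, 0, 0, -2.35, 0, 255], [0, 0, 0, 0, -2.35, 0, 255], [0, 0, 0, 0, -2.35, 0, 255], [0, 0, 0, 0, -2.35, 0, 255], [0, 0, 0, 0, 0, 0, 255], [0, 0, 0, 0, 0, 0, 255], [0, 0, 0, 0, 0, 0, 255]],
  ],
)

```text
clock: 32.18
tcp_pos: [0.4519, 0.1009, 0.1219]
ee_rot: [3.141, 0.035, 0.001]
force: [-0.7, 0.5, -5.3]
finger_gap: 0.151
```

```bash
python3 -c "
from held import *
held(('side',))"
```

```text
t 32.18 tcp [0.4519 0.1009 0.1219] yawx 1.29 tilt [ 0.0009 -0.0001] F [-0.7  0.5 -5.3] gap 0.151 q6 0.11
rack-frame tcp [-162.8   49.4]
side 663 rect [-162.8   49.6] [ 82.5 100.5] 89.3 x -212.5 -113.9 y 9.3 89.1 lid z med 0.1117
```

Call:
step_arm(
  deltas=[
    [[0, 0, 0, 0, 0.05, 1.8, 255], [0, 0, 0, 0, 0, 1.8, 255], [0, 0, 0, 0, 0, 0, 255], [0, 0, 0, 1, 0, 0, 255], [0, 0, 0, 1, 0, 0, 255], [0, 0, 0, 1, 0, 0, 255], [0, 0, 0, 1, 0, 0, 255], [0, 0, 0, 1, 0, 0, 255], [0, 0, 0, 1, 0, 0, 255], [0, 0, 0, 1, 0, 0, 255], [0, 0, 0, 1, 0, 0, 255], [0, 0, 0, 0, 0, 0, 255], [0, 0, 0, 0, 0, 0, 255]],
  ],
)

```text
clock: 33.32
tcp_pos: [0.5317, 0.1017, 0.0857]
ee_rot: [-3.141, -0.033, -0.001]
force: [-1.2, -0.0, -6.5]
finger_gap: 0.144
```

```bash
python3 -c "
from plan import *
st();local()"
```

```text
t 33.32 tcp [0.5317 0.1017 0.0857] yawx 1.2 tilt [0.0003 0.0001] F [-1.2 -0.  -6.5] gap 0.144 q6 0.09
rack-frame tcp [-83.   48.5]
```

Call:
step_arm(
  deltas=[
    [[0, 0, 0, 0.8, 0, 0, 255], [0, 0, 0, 0.8, 0, 0, 255], [0, 0, 0, 0.8, 0, 0, 255], [0, 0, 0, 0.8, 0, 0, 255], [0, 0, 0, 0.8, 0, 0, 255], [0, 0, 0, 0.8, 0, 0, 255], [0, 0, 0, 0.8, 0, 0, 255], [0, 0, 0, 0.8, 0, 0, 255], [0, 0, 0, 0.8, 0, 0, 255], [0, 0, 0, 0.8, 0, 0, 255], [0, 0, 0, 0.8, 0, 0, 255], [0, 0, 0, 0.8, 0, 0, 255], [0, 0, 0, 0.8, 0, 0, 255], [0, 0, 0, 0.8, 0, 0, 255], [0, 0, 0, 0.3, 0, 0, 255], [0, 0, 0, 0.2, 0, 0, 255], [0, 0, 0, 0, 0, 0, 255], [0, 0, 0, 0, 0, 0, 255], [0, 0, 0, 0, 0, 0, 255]],
  ],
)

```text
clock: 34.9
tcp_pos: [0.6471, 0.1041, 0.0857]
ee_rot: [3.141, 0.033, -0.002]
force: [0.0, 0.0, -5.8]
finger_gap: 0.147
```

```bash
python3 -c "
from plan import *
st();local()"
```

```text
t 34.9 tcp [0.6471 0.1041 0.0857] yawx 1.22 tilt [-0.001  -0.0001] F [ 0.   0.  -5.8] gap 0.147 q6 0.07
rack-frame tcp [32.4 48.5]
```

Call:
step_arm(
  deltas=[
    [[0, 0, 0, 0.15, 0, 0, 255], [0, 0, 0, 0.15, 0, 0, 255], [0, 0, 0, 0, 0, 0, 255], [0, 0, 0, -0.1, 0, 0.1, 255], [0, 0, 0, 0, 0, 0, 0], [0, 0, 0, 0, 0, 0, 0], [0, 0, 0, 0, 0, 0, 0], [0, 0, 0, 0, 0, 0, 0], [0, 0, 0, 0, 0, 0, 0], [0, 0, 0, 0, 0, -1.5, 0], [0, 0, 0, 0, 0, -3, 0], [0, 0, 0, 0, 0, -3, 0], [0, 0, 0, 0, 0, -3, 0], [0, 0, 0, -3.5, -3.5, 0, 0], [0, 0, 0, -3.5, -3.5, 0, 0], [0, 0, 0, -3.5, -3.5, 0, 0], [0, 0, 0, -3.5, -3.5, 0, 0], [0, 0, 0, 0, -3.5, 0, 0], [0, 0, 0, 0, -3.5, 0, 0], [0, 0, 0, 0, -3.5, 0, 0]],
  ],
)

```text
clock: 36.57
tcp_pos: [0.5266, 0.3259, 0.1907]
ee_rot: [-3.141, -0.033, -0.002]
force: [1.3, 0.3, 0.2]
finger_gap: 0.998
```

Call:
step_arm(
  deltas=[
    [[0, 0, -7.15, 0, 0, 0, 0], [0, 0, -7.15, 0, 0, 0, 0], [0, 0, -7.15, 0, 0, 0, 0], [0, 0, -7.15, 0, 0, 0, 0], [0, 0, -7.15, 0, 0, 0, 0], [0, 0, -7.15, 0, 0, 0, 0], [0, 0, -7.15, 0, 0, 0, 0], [0, 0, -7.15, 0, 0, 0, 0], [0, 0, -7.15, 0, 0, 0, 0], [0, 0, -7.15, 0, 0, 0, 0], [0, 0, -7.15, 0, 0, 0, 0], [0, 0, -7.15, 0, 0, 0, 0], [0, 0, -4.2, 0, 0, 0, 0], [0, 0, 0, 0, 0, 0, 0], [0, 0, 0, 0, 0, 0, 0]],
  ],
)

```text
clock: 37.82
tcp_pos: [0.5274, 0.3245, 0.19]
ee_rot: [2.2, 2.242, 0.001]
force: [1.2, 0.1, 1.2]
finger_gap: 0.997
```

```bash
python3 chk.py; python3 -c "
from plan import *
g=rw(-101,307);plan([*g,.049],91.16)
import glob,os
a=cv2.imread(max(glob.glob('pics/chk_top_*'),key=os.path.getmtime))[140:300,160:500];b=cv2.imread(max(glob.glob('pics/chk_side_*'),key=os.path.getmtime))[150:320,220:480]
cv2.imwrite('pics/v2.png',np.vstack([cv2.resize(a,(600,282)),cv2.resize(b,(459,300)) if 0 else cv2.copyMakeBorder(cv2.resize(b,(459,300)),0,0,0,141,0)]))"
```

```text
top lane 0 catch profile z [(-70, np.float64(99.0)), (-60, np.float64(92.0)), (-50, np.float64(83.0)), (-42, np.float64(81.0)), (-36, np.float64(79.0)), (-30, np.float64(76.0))] lid n 7 x range  handle 
top lane 1 catch profile z [(-70, np.float64(102.0)), (-60, np.float64(92.0)), (-50, np.float64(86.0)), (-42, np.float64(83.0)), (-36, np.float64(85.0)), (-30, np.float64(79.0))] lid n 545 x range [-15.4  84.1] handle [32.4 48.9]
top lane 2 catch profile z [(-70, np.float64(102.0)), (-60, np.float64(91.0)), (-50, np.float64(82.0)), (-42, np.float64(85.0)), (-36, np.float64(87.0)), (-30, np.float64(80.0))] lid n 565 x range [-15.7  84. ] handle [ 31.2 -47. ]
top lane 3 catch profile z [(-70, np.float64(102.0)), (-60, np.float64(92.0)), (-50, np.float64(81.0)), (-42, np.float64(81.0)), (-36, np.float64(82.0)), (-30, np.float64(83.0))] lid n 565 x range [-16.2  83.6] handle [  32.5 -146.6]
side lane 0 catch profile z [(-70, np.float64(97.0)), (-60, np.float64(89.0)), (-50, np.float64(81.0)), (-42, np.float64(81.0)), (-36, np.float64(85.0)), (-30, np.float64(85.0))] lid n 4 x range  handl
[... 188 characters left out ...]
292 x range [-14.6  84. ] handle [32.9 46.1]
side lane 2 catch profile z [(-70, np.float64(100.0)), (-60, np.float64(89.0)), (-50, np.float64(82.0)), (-42, np.float64(82.0)), (-36, np.float64(81.0)), (-30, np.float64(86.0))] lid n 354 x range [-15.9  84.5] handle [ 32.7 -49.1]
side lane 3 catch profile z [(-70, np.float64(99.0)), (-60, np.float64(90.0)), (-50, np.float64(84.0)), (-42, np.float64(84.0)), (-36, np.float64(83.0)), (-30, np.float64(82.0))] lid n 408 x range [-15.6  84.3] handle [  32.5 -148.2]
t 37.92 tcp [0.5274 0.3245 0.19  ] yawx 91.1 tilt [0.0003 0.0001] F [-0.5 -0.3 -0.3] gap 0.997 q6 -1.11
turn tool z deg -0.06 q1 0.48 shift cm after turn [ 3.57 -1.83 14.1 ] alt turn 179.9
```

View pics/v2.png

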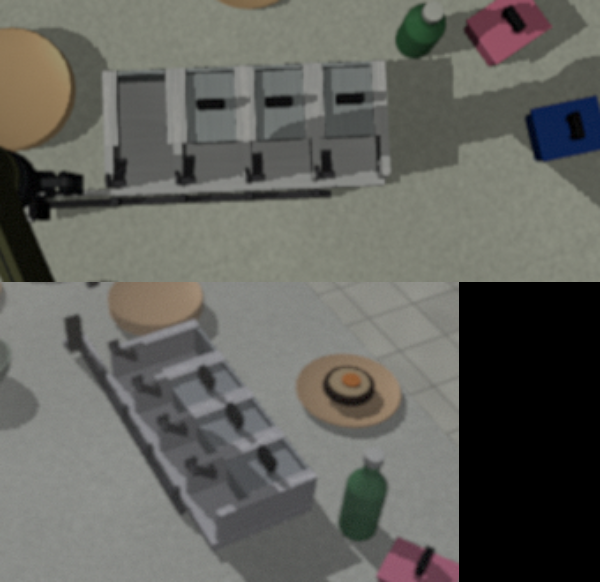

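All three pans sit against the back stops (handles at crop pixels (210,104), (279,101) and (350,99)), with the catches hanging in front of them. Lane 0 is empty and no pan is left outside, so I shut the lock.

Call:
step_arm(
  deltas=[
    [[0, 0, 0, 1.8, -0.92, 0, 0], [0, 0, 0, 1.77, -0.92, 0, 0], [0, 0, 0, 0, 0, 2.8, 0], [0, 0, 0, 0, 0, 2.8, 0], [0, 0, 0, 0, 0, 2.8, 0], [0, 0, 0, 0, 0, 2.8, 0], [0, 0, 0, 0, 0, 2.8, 0], [0, 0, 0, 0, 0, 0, 0], [0, 0, 0, 0, 0, 0, 255], [0, 0, 0, 0, 0, 0, 255], [0, 0, 0, 0, 0, 0, 255], [0, 0, 0, 0, 0, 0, 255], [0, 0, 0, 0, 0, 0, 255], [0, 0, 0, 0, 0, 0, 255], [0, 0, 0, 0, 0, 0, 255], [0, 0, 0, 0, 0, 0, 255]],
  ],
  newtons=40,
)

```text
clock: 39.25
tcp_pos: [0.5089, 0.3601, 0.0512]
ee_rot: [2.198, 2.244, 0.003]
force: [-0.4, -0.0, 6.3]
finger_gap: 0.157
```

Call:
step_arm(
  deltas=[
    [[0, 0, 0, -0.4, 0, 0, 255], [0, 0, 0, -0.4, 0, 0, 255], [0, 0, 0, -0.4, 0, 0, 255], [0, 0, 0, -0.4, 0, 0, 255], [0, 0, 0, -0.4, 0, 0, 255], [0, 0, 0, -0.4, 0, 0, 255], [0, 0, 0, -0.4, 0, 0, 255], [0, 0, 0, -0.4, 0, 0, 255], [0, 0, 0, -0.4, 0, 0, 255], [0, 0, 0, -0.4, 0, 0, 255], [0, 0, 0, -0.4, 0, 0, 255], [0, 0, 0, -0.3, 0, 0, 255], [0, 0, 0, 0, 0, 0, 255], [0, 0, 0, 0, 0, 0, 255]],
  ],
)

```text
clock: 40.42
tcp_pos: [0.5097, 0.3132, 0.0512]
ee_rot: [2.198, 2.244, 0.003]
force: [-1.6, 1.5, 6.9]
finger_gap: 0.157
```

```bash
python3 -c "
from plan import *
st();local()"
```

```text
t 40.42 tcp [0.5097 0.3132 0.0512] yawx 91.17 tilt [0.0016 0.0014] F [-1.6  1.5  6.9] gap 0.157 q6 -1.11
rack-frame tcp [-100.7  260.4]
```

Call:
step_arm(
  deltas=[
    [[0, 0, 0, -0.15, 0, 0, 255], [0, 0, 0, -0.15, 0, 0, 255], [0, 0, 0, -0.15, 0, 0, 255], [0, 0, 0, -0.15, 0, 0, 255], [0, 0, 0, -0.1, 0, 0, 255], [0, 0, 0, 0, 0, 0, 255], [0, 0, 0, 0, 0, 0, 255]],
  ],
)

```text
clock: 41.0
tcp_pos: [0.5098, 0.3116, 0.0513]
ee_rot: [-2.196, -2.24, -0.013]
force: [-4.3, 17.1, 3.5]
finger_gap: 0.157
```

```bash
python3 -c "
from plan import *
st();local()"
```

```text
t 41.0 tcp [0.5098 0.3116 0.0513] yawx 91.12 tilt [0.0024 0.0093] F [-4.3 17.1  3.5] gap 0.157 q6 -1.12
rack-frame tcp [-100.7  258.7]
```

Call:
step_arm(
  deltas=[
    [[0, 0, 0, 0.2, 0, 0, 255], [0, 0, 0, 0, 0, 0, 0], [0, 0, 0, 0, 0, 0, 0], [0, 0, 0, 0, 0, 0, 0], [0, 0, 0, 0, 0, 0, 0], [0, 0, 0, 0, 0, 0, 0], [0, 0, 0, 0, 0, 0, 0], [0, 0, 0, 0, 0, -3, 0], [0, 0, 0, 0, 0, -3, 0], [0, 0, 0, 0, 0, -3, 0], [0, 0, 0, 0, 0, -3, 0], [0, 0, 0, 0, 0, -3, 0], [0, 0, 0, 0, -3, 0, 0], [0, 0, 0, 0, -3, 0, 0], [0, 0, 0, 0, -3, 0, 0], [0, 0, 0, 0, -3, 0, 0], [0, 0, 0, 0, 0, 0, 0], [0, 0, 0, 0, 0, 0, 0], [0, 0, 0, 0, 0, 0, 0]],
  ],
)

```text
clock: 42.58
tcp_pos: [0.39, 0.3054, 0.2002]
ee_rot: [2.197, 2.245, 0.002]
force: [0.5, 0.1, -0.2]
finger_gap: 1.005
```

```bash
python3 chk.py | grep -v 'lane 0'; python3 -c "
from plan import *
st()
from meas import pts
for n in('top','side'):
    c,P,C=pts(n);c_,s_=np.cos(RK[2]),np.sin(RK[2]);d=P[:,:2]*1000-RK[:2];x=c_*d[:,0]+s_*d[:,1];y=-s_*d[:,0]+c_*d[:,1];z=P[:,2]*1000
    for k in(-147,-49,49,147): m=(abs(y-k)<30)&(abs(x+94)<9)&(z>25)&(z<60);print(n,'tab',k,m.sum(),y[m].mean().round(1))
    i=c['frame'][:,:,::-1]; a=i[130:360,130:510] if n=='top' else i[140:400,180:500]; cv2.imwrite(f'pics/f_{n}.png',cv2.resize(a,(520,300)) )
cv2.imwrite('pics/v3.png',np.vstack([cv2.imread('pics/f_top.png'),cv2.imread('pics/f_side.png')]))"
```

```text
top lane 1 catch profile z [(-70, np.float64(102.0)), (-60, np.float64(90.0)), (-50, np.float64(85.0)), (-42, np.float64(81.0)), (-36, np.float64(83.0)), (-30, np.float64(80.0))] lid n 559 x range [-15.6  84.7] handle [33.5 48.2]
top lane 2 catch profile z [(-70, np.float64(100.0)), (-60, np.float64(92.0)), (-50, np.float64(81.0)), (-42, np.float64(85.0)), (-36, np.float64(83.0)), (-30, np.float64(79.0))] lid n 574 x range [-15.6  84.4] handle [ 32.4 -46.8]
top lane 3 catch profile z [(-70, np.float64(103.0)), (-60, np.float64(90.0)), (-50, np.float64(83.0)), (-42, np.float64(81.0)), (-36, np.float64(83.0)), (-30, np.float64(83.0))] lid n 558 x range [-16.1  84.1] handle [  31.4 -146.4]
side lane 1 catch profile z [(-70, np.float64(98.0)), (-60, np.float64(88.0)), (-50, np.float64(80.0)), (-42, np.float64(86.0)), (-36, np.float64(86.0)), (-30, np.float64(85.0))] lid n 306 x range [-15.4  83.8] handle [32.8 46.2]
side lane 2 catch profile z [(-70, np.float64(99.0)), (-60, np.float64(89.0)), (-50, np.float64(85.0)), (-42, np.float64(90.0)), (-36, np.float64(85.0)), (-30, np.float64(84.0))] lid n 361 x range [-15.6  84.4] handle [ 32.6 -49.9]
side lane 3 catch profile z [(-70, np.float64(99.0)), (-60, np.float64(90.0)), (-50, np.float64(80.0)), (-42, np.float64(86.0)), (-36, np.float64(81.0)), (-30, np.float64(80.0))] lid n 412 x range [-15.9  84. ] handle [  32.4 -148.7]
t 42.68 tcp [0.3907 0.3055 0.2   ] yawx 91.18 tilt [0.0012 0.0005] F [-0.7 -0.5  0.3] gap 1.002 q6 -1.01
top tab -147 21 -144.0
top tab -49 16 -46.7
top tab 49 21 50.0
top tab 147 22 148.5
side tab -147 32 -149.4
side tab -49 32 -50.8
side tab 49 28 46.6
side tab 147 27 145.2
```

View pics/v3.png

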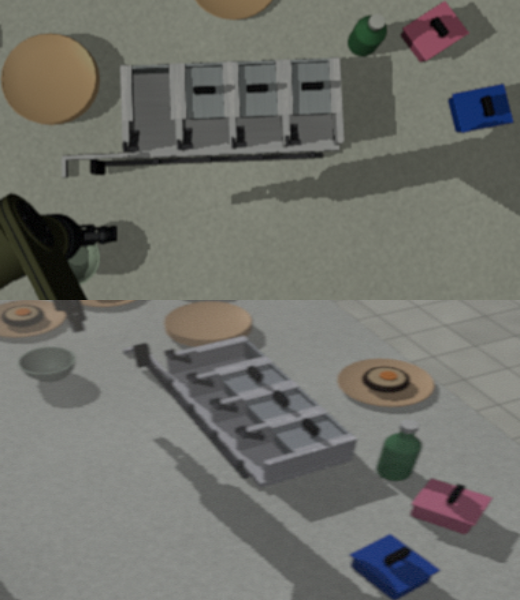

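```bash
python3 -c "
from workcell import manip
print(manip.finish_job())"
```

```text
the job is handed in; nothing more can be done
None
```

The job is handed in. Three lidded pans were on the worktop, and all three are now in the rack and caught, at about 43 s on the robot's clock.

- **Lock:** I slid it open to its end stop, then shut again to its end stop. Measured at the grip, the travel between the two stops was exactly 49 mm.
- **Pans:** I carried each one by its handle through the rack front into lanes 3, 2 and 1; lane 0 is empty. In both cameras each lid spans rack x about −16 to +84, so each pan is against the back stop. All the catches have the same profile as the hanging ones.
- **Rest of the scene:** I did not touch the blue and pink look-alikes, the bowl, the bottle or the plates. The gripper is open and clear of everything.

**Disagreements:**
- The two cameras differ by about 2 mm in y. After shutting, the top view puts the lock tabs about 1 mm one side of the shut position and the side view about 1 mm the other. That averages to shut, and I relied mainly on the contact at the stop.
- The lock's stops lie about 2.7 mm further left than my averaged rack position predicted. The pans still went in with almost no side force.

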